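# Take the cover off the switch box and stand it in the rack

## Robot

A 7-joint arm with a two-finger parallel gripper is mounted at the origin on the work surface. World frame = base frame: x ahead of the robot, y to its left, z up, the work surface at z = 0. Lengths are in m, angles in rad, forces in N, time in s.
With the tool pointing down it reaches from about 0.4 to 0.875 m from the base axis. Payload 19.3 kg.
Tool frame: the origin (TCP) lies between the finger pads; the fingertips stand bot.tcp_to_tips ahead of it and the grasp point (between the pads) is the TCP (bot.tcp_to_tips is the distance from the TCP to the fingertips, in m); z points along the fingers, y is the line along which they close (so a half turn about z gives the same grasp; the last joint's range is limited). The gripper opens to 85 mm and grips with 20 to 120 N. Pads are 22 mm wide; open, the fingers measure 114 mm over their backs; the gripper's body (76 mm by 85 mm) begins 54 mm behind the grasp point. The pads swing forward as they close: fully open they stand 13 mm farther back than shut.
Start: joints at [-1.262, 0.521, -0.036, 1.599, 0.021, 1.021, -0.113], TCP at [0.231, 0.581, 0.25] pointing down, gripper open.
Joint ranges: [-2.91, 2.91], [-0.3, 2.13], [-1.5, 1.42], [0.17, 2.43], [-1.26, 4.41], [0.16, 1.93], [-2.52, 2.52]. Speed limits (rad/s): [1.89, 1.89, 2.39, 2.39, 3.01, 3.01, 3.01].

## Interface

Orientations are given as [roll, pitch, yaw] about the fixed x, y, z axes, in that order (R = Rz(yaw) Ry(pitch) Rx(roll)).
In Python, from workcell import telemetry, grab_frame, bot gives the robot as it stands. The module is installed in compiled form; this text tells all that it offers.
- The arm moves only by the shell command python3 -m crank 'ROWS' [FORCE]. ROWS is text: rows parted by semicolons, each of 7 numbers parted by spaces: the finger opening in m, from 0 to 0.0854, then the shift along the tool's x, y, z in m, then the turn, a rotation vector about the tool's x, y, z in degrees. A call has exactly 8 rows; each row shifts and turns the commanded pose from where the row before left it, along the tool's axes as they then stand; what a row does not reach is not made up. A row lasts 1/12 s, in which the tool goes at most 41.7 mm and 7.16 degrees, less where a joint would pass 70% of its speed; a pose out of reach is approached as far as the arm can. A call with a gripper value outside its range is refused whole. The fingers move at their own pace and stop on an object; FORCE is the grip in N (left out, the last holds). Time passes only in rows, so rows that do not move let the fingers close, or fill a call up. It gives the time, the measured TCP pose, the force, the opening and the grip force at its end, in the units of the state.
- telemetry.observe(): the state, without advancing time (a new reading comes with each control period).
- grab_frame(name): name is "scene" or "top"; returns a dict with "pixels" (480x640x3 uint8, red, green, blue), "depth" (480x640 float32, m along the optical axis (not along the pixel's ray), 0 where there is no reading), "vertical_fov" (degrees; the focal length in pixels is half the picture's height over the tangent of half this angle, whatever the lens; pixels are square), "cx", "cy" (the principal point, pixels), "distortion" ([k1, k2, p1, p2, k3] as OpenCV has them; the pictures are not rectified), "R" (3x3) and "t" (3): a world point X has camera coordinates R X + t. Camera axes: x right, y down, z forward; pixel columns grow to the right and rows downward; lengths in m; the calibration is good to about 2 mm. A picture is of the moment at which its call begins.
- bot.job_done(): hands the job in; it is judged then, once.
The state is a dict: "clock": time; "qpos": joint angles; "qd": joint speeds; "joint_efforts": joint torques, N m; "position": TCP position; "tool_rot": TCP orientation; "force": force on the tool from outside, world axes, zero at the start; "moment": the same for the moment, N m; "grip_width": finger opening in m; "finger_force": force on a finger pad.
Only numpy, scipy, OpenCV 4.12 (cv2) and the standard library are available. Lean on these libraries where they do the work, as an engineer would, in place of code of your own. Each camera call takes 0.05 s, during which the arm holds its last target. There are 200 camera calls.

## Task

The leaning switch box on the bench has its cover plate hanging loose on two pins. Take the cover off and stand it upright, tab uppermost, in the one empty slot of the wooden rack: how deep that slot is cannot be seen, so lower the cover gently until you feel it stand on the stop at the bottom, and only then let go of it. Leave the two plates already in the rack, the mug and the screwdriver as they are.

Things in the scene. Friction and masses are not known exactly. Their poses are not given: they have to be found in the camera images.
- cover: Aluminium plate 6 mm thick, about 280 g: panel 100 wide, 110 high, plus a tab 44 wide, 45 high amid its top edge (155 in all). Origin: middle of lower edge, mid thickness; z up the plate to the tab, y width, x thickness (out of the box's face at first). Starts on the box, leaning back 25 deg. Two 9 mm holes (y +-34, z 55) sit on pins. Only the tab is free in front and behind.
- box: Grey switch box, fixed, on a 120 x 110 mm foot. Origin: centre of foot's underside; x out of its front, y width, z up. Its open face, 100 wide, 110 high, leans back 25 deg: outward normal [0.906, 0, 0.423], upward [-0.423, 0, 0.906]. Two 6 mm pins square to the face end 12 mm from it, 6 beyond the cover, which comes off along the normal. A 12 mm ledge lies under the cover's lower edge.
- seat (a point): On the box: where the cover's origin is when the cover is seated on the face. Axes as the box's.
- rack: Hardwood rack, fixed, 134 (x) by 136 (y) by 60 mm high. Origin: centre of its underside, z up. Three slots 10 mm wide (x) and 112 mm long (y), closed at both ends, at x = -36, 0 and +36 mm; their wooden floor is 8 mm above the bench. Two hold dark plates, one is empty.
- stop: Adjustable stop down in the empty slot, out of sight. Origin: on the slot's wooden floor (52 mm below the rack's top) at the middle of the empty slot; x across the slot, y along it, z up. Its flat top, 8 x 80 mm, is 8 to 26 mm above this origin: set differently every time and not readable. Its rubber buffer gives 5 mm at 25 N.
- plate_a: Dark steel plate, 90 mm wide, 85 mm high, 6 mm thick, standing loose on edge in a slot of the rack, its top 33 mm above the rack's. Origin: middle of its lower edge; y along its width, z up. To be left alone.
- plate_b: A second plate like plate_a in another slot. To be left alone.
- mug: White mug, 80 mm across, 95 mm high, origin at the centre of its underside. To be left alone.
- driver: Screwdriver with a black handle, 200 mm long, lying on the bench. To be left alone.
There are look-alikes about, which are no part of the job. Of the things that look like the cover, the largest one is meant.

How it is judged:
By the outcome, as a careful person would: the job done as asked, in the order asked, and still so for the second after the job is handed in, with the robot touching nothing.
It also fails if it takes over 50 s, if anything falls off the work surface, if the arm or the gripper's body presses on something with over 40 N, if the wrist force passes 120 N, or if a joint passes its speed limit or range.

## Working session

There is one attempt and no reset: what is moved stays moved. The work goes in short steps, Python scripts to look and compute and a shell command to move; the robot and the scene stay as the last step left them, time stands still between calls to the robot, and variables do not carry over. Pictures are saved under pics/ and viewed, at most 10 in all, crops included, and the job is handed in when it is done.

```bash
mkdir -p pics; cat > h.py <<'E'
import numpy as np, cv2
from workcell import telemetry, grab_frame, bot
from scipy.spatial.transform import Rotation as Rot
def K(f):
    F=240/np.tan(np.radians(f["vertical_fov"])/2)
    return np.array([[F,0,f["cx"]],[0,F,f["cy"]],[0,0,1]])
def cloud(f):
    v,u=np.mgrid[0:480,0:640].astype(np.float32)
    n=cv2.undistortPoints(np.stack([u.ravel(),v.ravel()],1)[:,None],K(f),np.array(f["distortion"],float)).reshape(480,640,2)
    d=f["depth"][...,None]
    c=np.concatenate([n*d,d],2)
    P=(c-np.array(f["t"]))@np.array(f["R"])
    P[f["depth"]==0]=np.nan
    return P
def proj(f,X):
    p,_=cv2.projectPoints(np.array(X,float).reshape(-1,1,3),cv2.Rodrigues(np.array(f["R"],float))[0],np.array(f["t"],float),K(f),np.array(f["distortion"],float)); return p[:,0]
def save(f,n): cv2.imwrite("pics/"+n,f["pixels"][...,::-1])
E
python3 - <<'E'
from h import *
for n in("scene","top"):
    f=grab_frame(n); save(f,n+"0.png"); np.savez(n+"0.npz",**f); print(n,f["t"],f["vertical_fov"],-np.array(f["R"]).T@f["t"])
s=telemetry.observe(); print(s, bot.tcp_to_tips)
E
```

```text
scene [-0.47103867 -0.17421137  1.34320106] 49.62658449575409 [ 1.16847482 -0.52838182  0.64179074]
top [0.07550432 0.60399834 0.68374244] 53.96641519436204 [0.46839548 0.06556883 0.78378889]
{'clock': 0.1, 'qpos': array([-1.2622077 ,  0.52192548, -0.0363019 ,  1.59993013,  0.02119636,
        1.02109503, -0.11282799]), 'qd': array([ 0.00165396, -0.0033189 , -0.0006776 , -0.00184461,  0.00063405,
        0.00052539, -0.00115059]), 'joint_efforts': array([ 3.39421720e-03, -9.28480339e+01,  1.98367462e+00, -3.70531440e+01,
        1.80755829e-02,  5.37299726e-03, -1.39455346e-05]), 'position': array([0.23106426, 0.58042832, 0.24980906]), 'tool_rot': array([-3.14062249e+00,  7.69649987e-05,  2.76274067e+00]), 'force': array([-0.31149879, -0.3883083 ,  0.55952246]), 'moment': array([0.00283701, 0.03961722, 0.04173748]), 'finger_force': 0.0, 'grip_width': 0.08539149079014262} 0.019
```

View pics/scene0.png

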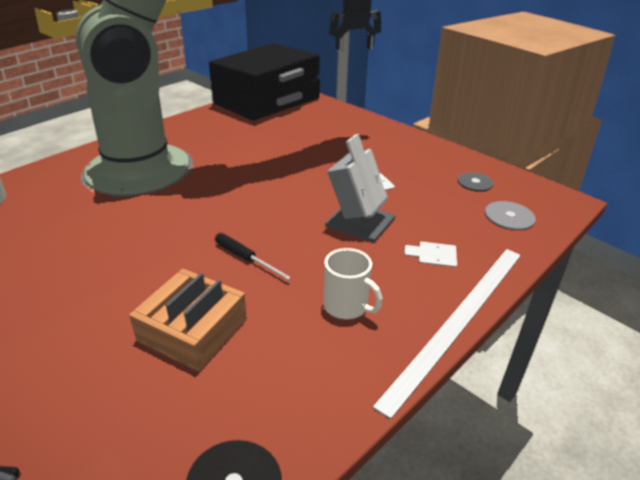

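View pics/top0.png

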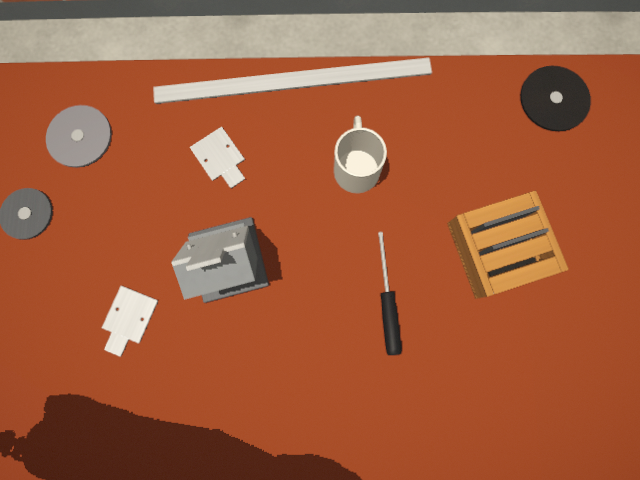

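Scene: cover on the leaning box (tab at 355,150; panel 357,185), rack at (188,318), mug (348,285), driver (250,258). Top: candidates for the cover are the one on the box (212,250), a loose white plate at (217,157) and another at (130,320). The one on the box is the largest and hangs on pins, so it fits. The empty slot is the lowest one in the picture (520,266). Confirming with a crop and measuring.

```bash
python3 - <<'E'
from h import *
o=[]
for n in("scene","top"):
    f=dict(np.load(n+"0.npz")); P=cloud(f)
    print(n,"table z",np.nanmedian(P[300:330,300:330,2]) if n=="top" else np.nanmedian(P[400:430,100:150,2]))
    img=f["pixels"]
    # rack top
    r=(slice(185,305),slice(440,575)) if n=="top" else (slice(265,370),slice(125,250))
    Q=P[r].reshape(-1,3); m=(abs(Q[:,2]-.060)<.006); T=Q[m]
    print(" rack top z",np.median(T[:,2]),len(T)); rc=cv2.minAreaRect((T[:,:2]*1000).astype(np.float32)); print(" rack rect",rc)
    c=np.array(rc[0])/1000
    Z=Q[(Q[:,2]>.075)&(Q[:,2]<.12)]; print(" plates mean",Z.mean(0),len(Z),Z[:,2].max())
    # cover
    r=(slice(215,305),slice(165,275)) if n=="top" else (slice(130,240),slice(320,400))
    Q=P[r].reshape(-1,3); Q=Q[Q[:,2]>.05]
    best=0;rng=np.random.default_rng(0)
    for k in range(2000):
        a=Q[rng.choice(len(Q),3,False)]; nn=np.cross(a[1]-a[0],a[2]-a[0]); l=np.linalg.norm(nn)
        if l<1e-6: continue
        nn/=l
        if nn[2]<0: nn=-nn
        if abs(nn[2]-.423)>.12: continue
        inl=abs((Q-a[0])@nn)<.003
        if inl.sum()>best: best=inl.sum();I=inl
    A=Q[I]; c=A.mean(0); nn=np.linalg.svd(A-c)[2][2]; nn*=np.sign(nn[2])
    print(" cover plane n",nn,"tilt",np.degrees(np.arcsin(nn[2])),"yaw",np.degrees(np.arctan2(nn[1],nn[0])),"c",c,best,len(Q))
    y=np.cross([0,0,1],nn);y/=np.linalg.norm(y); z=np.cross(nn,y)
    B=np.c_[A@y,A@z]
    h=B[:,1]; print(" z range",np.percentile(h,[0.5,99.5])," y range",np.percentile(B[:,0],[.5,99.5]))
    top=B[h>h.max()-.035]; print(" tab y",np.percentile(top[:,0],[2,98]),"hmax",h.max(),"n.d",c@nn)
    g=(slice(205,310),slice(160,280)) if n=="top" else (slice(125,245),slice(315,405))
    o.append(cv2.resize(img[g],(400,400),interpolation=cv2.INTER_CUBIC))
cv2.imwrite("pics/crop0.png",np.hstack(o)[...,::-1])
E
```

```text
scene table z 0.00045818263814909743
 rack top z 0.06027668404164389 3435
 rack rect ((588.59814453125, -229.53697204589844), (136.55331420898438, 139.27720642089844), 17.160079956054688)
 plates mean [ 0.60831069 -0.22655598  0.08652261] 1000 0.09632309438422691
 cover plane n [0.87884133 0.21731269 0.42475065] tilt 25.134881566500894 yaw 13.88903053807568 c [0.58065136 0.22242298 0.1200328 ] 1717 3042
 z range [-0.2234332  -0.06731035]  y range [0.02766001 0.13098621]
 tab y [0.05672775 0.10230657] hmax -0.06646667887107675 n.d 0.6096197539312382
top table z -0.00022261887010032466
 rack top z 0.059603636128979426 6095
 rack rect ((589.7374267578125, -225.79522705078125), (134.73443603515625, 138.82778930664062), 17.012645721435547)
 plates mean [ 0.6064784  -0.217674    0.09092429] 588 0.09567700403445412
 cover plane n [0.87215965 0.21723679 0.4383443 ] tilt 25.998288745703842 yaw 13.98657606578286 c [0.57798634 0.22701854 0.12759417] 1823 4598
 z range [-0.23466779 -0.07604878]  y range [0.03143864 0.13121182]
 tab y [0.05926054 0.10262519] hmax -0.07540194980115782 n.d 0.609343318267383
```

View pics/crop0.png

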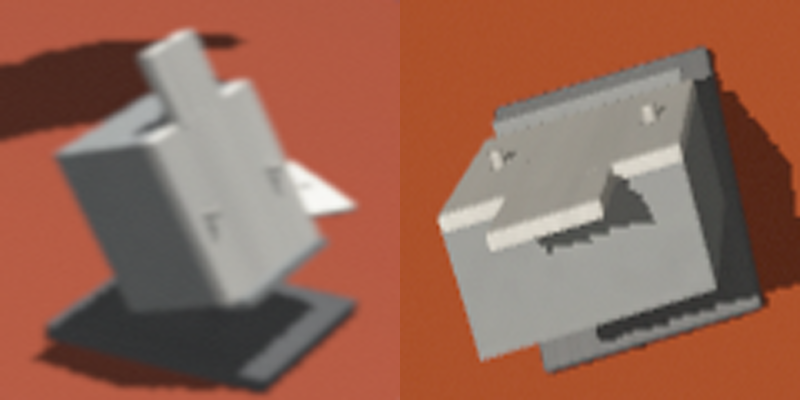

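The crop confirms it: the large plate on the box with both pins through it and its tab free. Now I'll fit the pose and work out the moves.

```bash
cat >> h.py <<'E'
def frame(yaw,lean=25):  # plate frame columns n,y,z
    return (Rot.from_euler("z",yaw,degrees=True)*Rot.from_euler("y",-lean,degrees=True)).as_matrix()
def toolR(F): # tool x=plate y, y=n, z=-plate z
    return np.c_[F[:,1],F[:,0],-F[:,2]]
def rel(goal,GR,pos=None,R=None):
    s=telemetry.observe()
    if pos is None: pos=s["position"]
    if R is None: R=Rot.from_euler("xyz",s["tool_rot"]).as_matrix()
    d=np.array(goal)-pos
    print("shift in tool axes now",(R.T@d*1000).round(1),"in goal axes",(GR.T@d*1000).round(1),"turn deg",np.degrees(Rot.from_matrix(R.T@GR).as_rotvec()).round(2),"|d|",np.linalg.norm(d).round(3))
E
cat > cov.py <<'E'
from h import *
F=frame(13.95)
G=[]
for n in("scene","top"):
    f=dict(np.load(n+"0.npz")); P=cloud(f)
    r=(slice(215,305),slice(165,275)) if n=="top" else (slice(130,240),slice(320,400))
    Q=P[r].reshape(-1,3)@F; Q=Q[abs(Q[:,0]-.6094)<.005]
    z=Q[:,2]; y=Q[:,1]
    zt=np.percentile(z,99.5); tab=y[z>zt-.03]; 
    ztop=np.percentile(z,99.7); pan=np.percentile(y[z<zt-.06],[1,99])
    print(n,np.median(Q[:,0]),"ztop",ztop,"tab",np.percentile(tab,[3,97]),"panel",pan,"zmin",np.percentile(z,.5))
    G.append([np.median(Q[:,0])-.003,(np.percentile(tab,[3,97]).mean()+pan.mean())/2,ztop])
print(np.array(G)); g=np.mean(G,0); print("tab top world",F@g)
g=g-[0,0,.018]; grasp=F@g; print("grasp",grasp)
rel(grasp,toolR(F)); rel(grasp+F[:,2]*.08,toolR(F))
E
python3 cov.py
```

```text
scene 0.6100703304722991 ztop -0.06569772779394142 tab [0.05598696 0.10103133] panel [0.02703185 0.14142657] zmin -0.28656034931788266
top 0.6120559433479198 ztop -0.06508563043778991 tab [0.05966298 0.10222706] panel [0.00132168 0.17737536] zmin -0.2878978851413429
[[ 0.60707033  0.08136918 -0.06569773]
 [ 0.60905594  0.08514677 -0.06508563]]
tab top world [0.54158792 0.22031931 0.1977136 ]
grasp [0.54897069 0.2221532  0.18140006]
shift in tool axes now [-427.9 -215.2   68.7] in goal axes [-424.3  172.4  155.9] turn deg [-23.13 -11.82  53.46] |d| 0.484
shift in tool axes now [-400.4 -235.    -3.8] in goal axes [-424.3  172.4   75.9] turn deg [-23.13 -11.82  53.46] |d| 0.464
```

```bash
python3 -m crank '0.06 -0.015 0 0 -2.57 -1.31 5.94; 0.06 -0.015 0 0 -2.57 -1.31 5.94; 0.06 -0.015 0 0 -2.57 -1.31 5.94; 0.06 -0.015 0 0 -2.57 -1.31 5.94; 0.06 -0.015 0 0 -2.57 -1.31 5.94; 0.06 -0.015 0 0 -2.57 -1.31 5.94; 0.06 -0.015 0 0 -2.57 -1.31 5.94; 0.06 -0.015 0 0 -2.57 -1.31 5.94' 60
cat > c2.py <<'E'
from h import *
F=frame(13.95); g=np.array([.607,.0797,-.0654-.018])
import sys
rel(F@(g+[0,0,float(sys.argv[1])]),toolR(F))
E
python3 c2.py .08
```

```text
clock: 0.77
position: [0.3172, 0.5006, 0.2547]
tool_rot: [2.749, 0.018, 1.913]
force: [1.1, 0.2, -0.7]
grip_width: 0.0599
finger_force: 0.0
shift in tool axes now [-340.1   80.3   41.2] in goal axes [-329.7  111.    53.2] turn deg [-2.44 -1.35  5.59] |d| 0.352
```

```bash
python3 -m crank '0.06 0 0 0 -2.44 -1.35 5.59; 0.06 -0.033 0.011 0.005 0 0 0; 0.06 -0.033 0.011 0.005 0 0 0; 0.06 -0.033 0.011 0.005 0 0 0; 0.06 -0.033 0.011 0.005 0 0 0; 0.06 -0.033 0.011 0.005 0 0 0; 0.06 -0.033 0.011 0.005 0 0 0; 0.06 -0.033 0.011 0.005 0 0 0' 60
python3 c2.py .08
```

```text
clock: 1.43
position: [0.4559, 0.2971, 0.2557]
tool_rot: [2.707, 0.002, 1.82]
force: [2.1, 0.6, 0.9]
grip_width: 0.0602
finger_force: 0.0
shift in tool axes now [-98.9  32.5  17.8] in goal axes [-98.7  33.1  17.9] turn deg [-0.1  -0.03  0.36] |d| 0.106
```

```bash
python3 -m crank '0.05 -0.025 0.008 0.0045 0 0 0.36; 0.05 -0.025 0.008 0.0045 0 0 0; 0.05 -0.025 0.008 0.0045 0 0 0; 0.05 -0.016 0.006 0.0045 0 0 0; 0.05 -0.004 0.002 0 0 0 0; 0.05 0 0 0 0 0 0; 0.05 0 0 0 0 0 0;0.05 0 0 0 0 0 0' 60
python3 c2.py .08
python3 - <<'E'
from h import *
f=grab_frame("scene"); g=f["pixels"][60:240,260:440]
f2=grab_frame("top"); g2=f2["pixels"][190:330,150:290]
cv2.imwrite("pics/pre.png",np.hstack([cv2.resize(g,(400,400)),cv2.resize(g2,(400,400))])[...,::-1])
E
```

```text
clock: 2.1
position: [0.5133, 0.2163, 0.2528]
tool_rot: [2.707, -0.001, 1.815]
force: [-0.3, 0.6, 0.8]
grip_width: 0.0504
finger_force: 0.0
shift in tool axes now [-6.4  1.4 -0.1] in goal axes [-6.4  1.4 -0.1] turn deg [-0.13 -0.07  0.05] |d| 0.007
```

View pics/pre.png

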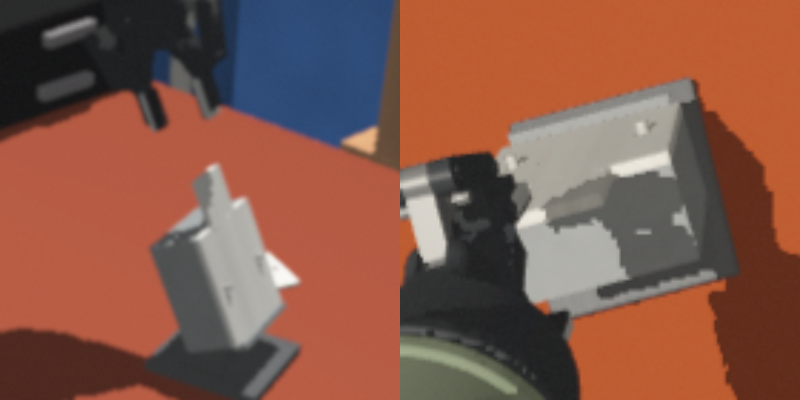

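The fingers at (150,110) and (208,100) straddle the extended line of the tab, so the alignment is good. I'll go down along the plate.

```bash
python3 -m crank '0.05 -0.006 0.001 0.01 0 0 0; 0.05 0 0 0.012 0 0 0; 0.05 0 0 0.012 0 0 0; 0.05 0 0 0.012 0 0 0; 0.05 0 0 0.012 0 0 0; 0.05 0 0 0.012 0 0 0; 0.05 0 0 0.01 0 0 0;0.05 0 0 0 0 0 0' 60
python3 c2.py 0
```

```text
clock: 2.87
position: [0.5486, 0.2183, 0.1791]
tool_rot: [2.709, 0.0, 1.815]
force: [-0.7, -0.5, -0.6]
grip_width: 0.0499
finger_force: 0.0
shift in tool axes now [ 0.1  1.1 -1.6] in goal axes [ 0.1  1.1 -1.5] turn deg [-0.22 -0.02  0.04] |d| 0.002
```

Contact-free. Closing with a moderate grip.

```bash
python3 -m crank '0.03 0 0.001 -0.0015 0 0 0; 0.015 0 0 0 0 0 0; 0 0 0 0 0 0 0; 0 0 0 0 0 0 0; 0 0 0 0 0 0 0; 0 0 0 0 0 0 0; 0 0 0 0 0 0 0; 0 0 0 0 0 0 0' 60
```

```text
clock: 3.53
position: [0.5502, 0.2184, 0.1839]
tool_rot: [2.704, -0.002, 1.814]
force: [2.1, 0.5, 7.3]
grip_width: 0.0048
finger_force: 60.8
```

```bash
python3 -m crank '0 0 0.002 0 0 0 0; 0 0 0.003 0 0 0 0; 0 0 0.003 0 0 0 0; 0 0 0.004 0 0 0 0; 0 0 0.004 0 0 0 0; 0 0 0.004 0 0 0 0; 0 0 0.005 0 0 0 0; 0 0 0.005 0 0 0 0' 60;python3 c2.py 0
```

```text
clock: 4.2
position: [0.5738, 0.2239, 0.1946]
tool_rot: [2.711, -0.0, 1.814]
force: [-1.1, -0.3, -2.6]
grip_width: 0.0046
finger_force: 69.0
shift in tool axes now [  0.7 -28.9   1.8] in goal axes [  0.7 -28.9   1.6] turn deg [-0.33 -0.01 -0.  ] |d| 0.029
```

The cover is off the pins, with its weight (about 2.6 N) on the tool. Moving clear and up.

```bash
python3 -m crank '0 0 0.01 0 0 0 0; 0 0 0.015 -0.005 0 0 0; 0 0 0.015 -0.015 0 0 0; 0 0 0.01 -0.02 0 0 0; 0 0 0.01 -0.025 0 0 0; 0 0 0 -0.025 0 0 0; 0 0 0 -0.02 0 0 0; 0 0 0 -0.01 0 0 0' 60
cat > c3.py <<'E'
from h import *
import sys
z=float(sys.argv[1])
rel([.5547,-.2382,z],toolR(frame(17.,0)))
s=telemetry.observe(); print(s["force"].round(2),s["moment"].round(3))
E
python3 c3.py .30
python3 - <<'E'
from h import *
f=dict(np.load("top0.npz")); P=cloud(f)
q=P[125:195,330:390].reshape(-1,3); q=q[q[:,2]>.08]; print("mug",np.nanmean(q,0))
E
```

```text
clock: 4.87
position: [0.5788, 0.225, 0.3315]
tool_rot: [2.706, -0.002, 1.814]
force: [0.1, -0.3, -2.0]
grip_width: 0.0052
finger_force: 69.2
shift in tool axes now [-443.8 -135.3  -29. ] in goal axes [-435.9 -158.5   31.5] turn deg [24.97  0.58 -3.04] |d| 0.465
[ 0.12 -0.26 -2.05] [-0.15   0.692  0.003]
mug [0.729547   0.00914953 0.09105509]
```

```bash
python3 -m crank '0 0 0 0 6.24 0.15 -0.76; 0 0 0 0 6.24 0.15 -0.76; 0 0 0 0 6.24 0.15 -0.76; 0 0 0 0 6.24 0.15 -0.76; 0 -0.02 -0.007 0 0 0 0; 0 -0.03 -0.011 0 0 0 0; 0 -0.035 -0.013 0 0 0 0; 0 -0.035 -0.013 0 0 0 0' 60
python3 c3.py .30
```

```text
clock: 5.53
position: [0.5719, 0.0964, 0.3283]
tool_rot: [-3.139, 0.001, 1.869]
force: [0.5, -1.4, -2.1]
grip_width: 0.0049
finger_force: 69.1
shift in tool axes now [-314.8 -114.6   28.8] in goal axes [-315.  -114.3   28.3] turn deg [-0.16  0.03  0.07] |d| 0.336
[ 0.51 -1.43 -2.15] [-0.079 -0.113  0.048]
```

```bash
python3 -m crank '0 -0.035 -0.013 0.002 0 0 0; 0 -0.035 -0.013 0.002 0 0 0; 0 -0.035 -0.013 0.002 0 0 0; 0 -0.035 -0.013 0.002 0 0 0; 0 -0.035 -0.013 0.002 0 0 0; 0 -0.035 -0.013 0.002 0 0 0; 0 -0.03 -0.011 0.002 0 0 0; 0 -0.02 -0.005 0.002 0 0 0' 60
python3 c3.py .30
```

```text
clock: 6.2
position: [0.5573, -0.1823, 0.3131]
tool_rot: [-3.139, 0.001, 1.865]
force: [0.5, -0.2, -2.9]
grip_width: 0.0053
finger_force: 69.2
shift in tool axes now [-52.8 -18.7  13.2] in goal axes [-52.7 -18.9  13.1] turn deg [-0.14  0.07 -0.17] |d| 0.058
[ 0.53 -0.19 -2.88] [-0.003 -0.035  0.057]
```

```bash
python3 -m crank '0 -0.015 -0.006 0.004 0 0 0; 0 -0.012 -0.005 0.004 0 0 0; 0 -0.008 -0.003 0.002 0 0 0; 0 -0.003 0 0 0 0 0; 0 0 0 0 0 0 0; 0 0 0 0 0 0 0; 0 0 0 0 0 0 0; 0 0 0 0 0 0 0' 60
python3 c3.py .30
cat > look.py <<'E'
from h import *
import sys
o=[]
for n in("scene","top"):
    f=grab_frame(n); np.savez(n+sys.argv[1]+".npz",**f)
    g=f["pixels"][100:400,60:360] if n=="scene" else f["pixels"][130:370,380:620]
    o.append(cv2.resize(g,(400,400),interpolation=cv2.INTER_CUBIC))
cv2.imwrite("pics/look%s.png"%sys.argv[1],np.hstack(o)[...,::-1])
E
python3 look.py 1
```

```text
clock: 6.87
position: [0.5566, -0.2181, 0.3038]
tool_rot: [-3.141, 0.0, 1.869]
force: [-0.1, -0.6, -3.4]
grip_width: 0.005
finger_force: 69.2
shift in tool axes now [-18.7  -7.7   3.8] in goal axes [-18.7  -7.7   3.8] turn deg [-0.06  0.02  0.08] |d| 0.021
[-0.07 -0.61 -3.39] [-0.028 -0.009 -0.017]
```

View pics/look1.png

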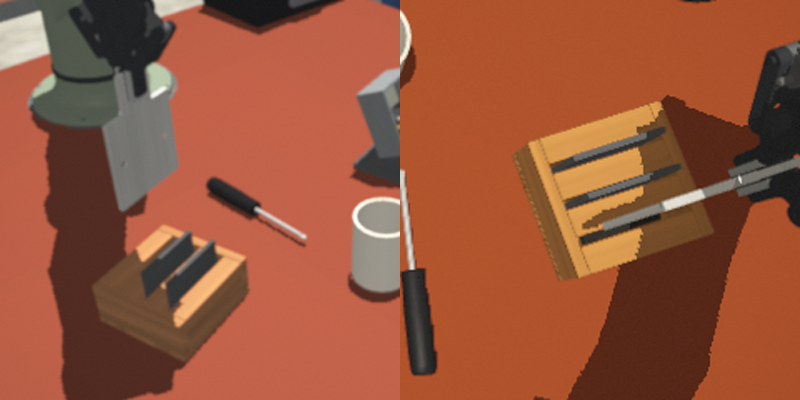

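The cover hangs upright, face towards the scene camera (look crop 140,140), next to the empty slot (top crop 620,230). Now fitting the cover plane and the slot from the same camera's depth.

```bash
cat > fit.py <<'E'
from h import *
import sys
tag=sys.argv[1]
def rack(n):
    f=dict(np.load(n+"0.npz")); P=cloud(f)
    r=(slice(185,305),slice(440,575)) if n=="top" else (slice(265,370),slice(125,250))
    Q=P[r].reshape(-1,3); T=Q[abs(Q[:,2]-.060)<.004][:,:2]
    from scipy.optimize import minimize
    # robust: match mask of rack top (bars) to points
    def cost(p):
        c,s=np.cos(np.radians(p[2])),np.sin(np.radians(p[2])); d=T-p[:2]/1000
        x=d[:,0]*c+d[:,1]*s; y=-d[:,0]*s+d[:,1]*c
        out=np.maximum(abs(x)-.067,0)+np.maximum(abs(y)-.068,0)
        sl=np.zeros(len(x))
        for x0 in(-.036,0,.036): sl=np.maximum(sl,np.clip(np.minimum(.005-abs(x-x0),.056-abs(y)),0,1))
        return (np.minimum(out,.004).sum()+2*sl.sum())*1e3
    best=min((minimize(cost,[588+dx,-228+dy,a],method="Nelder-Mead") for dx in(0,3) for dy in(-2,2) for a in(16,18)),key=lambda r:r.fun)
    p=best.x; a=np.radians(p[2]); slot=p[:2]/1000-.036*np.array([np.cos(a),np.sin(a)])
    print(n,"rack",p.round(2),"slot",slot.round(4),best.fun,len(T)); return p,slot
for n in("scene","top"):
    p,slot=rack(n)
    if n=="top": continue
    f=dict(np.load(n+tag+".npz")); P=cloud(f)
    Q=P.reshape(-1,3); s=telemetry.observe(); c=s["position"]
    F=Rot.from_euler("z",p[2],degrees=True).as_matrix(); L=(Q-[c[0],c[1],0])@F
    Q=Q[(abs(L[:,0])<.02)&(abs(L[:,1])<.07)&(L[:,2]<c[2]-.03)&(L[:,2]>max(.062,c[2]-.15))]
    m=Q.mean(0)
    for k in range(5):
        nn=np.linalg.svd(Q-m)[2][2]; nn*=np.sign(nn[0]); Q=Q[abs((Q-m)@nn)<.0025]; m=Q.mean(0)
    yaw=np.degrees(np.arctan2(nn[1],nn[0])); print("cover yaw",yaw,"lean",np.degrees(np.arcsin(nn[2])),len(Q))
    L=(Q-[slot[0],slot[1],0])@F; lo=L[L[:,2]<c[2]-.07]
    ye=np.percentile(lo[:,1],[.7,99.3]); zb=np.percentile(L[:,2],.5)
    print("y edges",ye,"mid",ye.mean(),"zbot",zb)
    # mid-plane offset at slot y=0 at bottom
    G=F.T@nn; off=np.mean(L@G)/1; x0=(off-G[2]*zb)/G[0]-.003
    print("cover rel slot: x %.1f y %.1f mm (at bottom)"%(x0*1e3,ye.mean()*1e3), "yaw diff",yaw-p[2], "tcp rel slot",((c-[*slot,0])@F*1e3).round(1))
E
python3 fit.py 1
```

```text
scene rack [ 587.07 -230.44   17.58] slot [ 0.5527 -0.2413] 1026.116146283566 3182
cover yaw 17.1222290729982 lean -0.0473671552792066 3071
y edges [-0.02916024  0.07076341] mid 0.020801588711723606 zbot 0.16392050869775449
cover rel slot: x 7.5 y 20.8 mm (at bottom) yaw diff -0.45621935207112685 tcp rel slot [ 10.5  20.7 303.8]
top rack [ 589.75 -225.2    16.98] slot [ 0.5553 -0.2357] 257.3864910824461 5999
```

```bash
python3 -m crank '0 -0.009 -0.0035 0 0 0 0; 0 -0.0095 -0.0034 0 0 0 0; 0 0 0 0.015 0 0 0; 0 0 0 0.02 0 0 0; 0 0 0 0.02 0 0 0; 0 0 0 0.02 0 0 0; 0 0 0 0.013 0 0 0; 0 0 0 0 0 0 0' 60
python3 -m crank '0 0 0 0 0 0 0;0 0 0 0 0 0 0;0 0 0 0 0 0 0;0 0 0 0 0 0 0;0 0 0 0 0 0 0;0 0 0 0 0 0 0;0 0 0 0 0 0 0;0 0 0 0 0 0 0'
python3 look.py 2; python3 fit.py 2
```

```text
clock: 7.63
position: [0.5537, -0.2395, 0.2131]
tool_rot: [-3.137, -0.001, 1.867]
force: [-1.0, 0.0, -2.1]
grip_width: 0.0053
finger_force: 69.1
clock: 8.3
position: [0.5551, -0.2387, 0.2158]
tool_rot: [-3.14, 0.001, 1.868]
force: [-0.5, 0.2, -1.6]
grip_width: 0.0049
finger_force: 69.1
scene rack [ 587.07 -230.44   17.58] slot [ 0.5527 -0.2413] 1026.116146283566 3182
cover yaw 17.219203702947006 lean 0.00042221079858804797 2667
y edges [-0.04815532  0.05196534] mid 0.0019050118225852827 zbot 0.0756903269317757
cover rel slot: x -0.2 y 1.9 mm (at bottom) yaw diff -0.3592447221223196 tcp rel slot [  3.    1.7 215.7]
top rack [ 589.75 -225.2    16.98] slot [ 0.5553 -0.2357] 257.3864910824461 5999
```

View pics/look2.png

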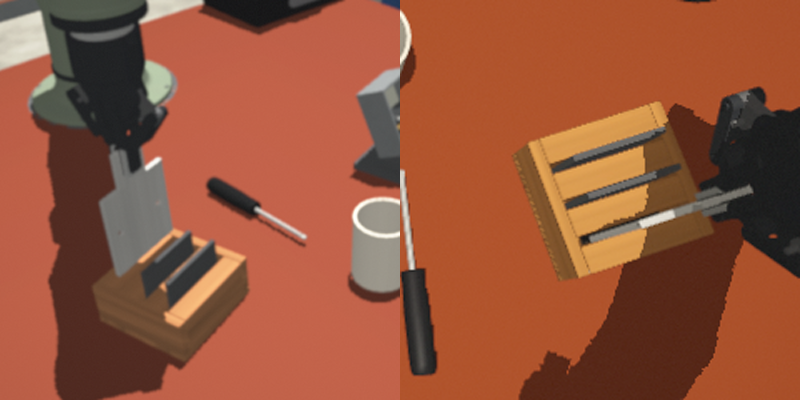

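The cover bottom hangs about 15 mm over the empty slot in both views. I'll cross-check the x offset in the top camera, using the cover's back and edge points.

```bash
python3 - <<'E'
from h import *
f=dict(np.load("top2.npz")); P=cloud(f).reshape(-1,3)
F=Rot.from_euler("z",16.98,degrees=True).as_matrix()
L=(P-[.5553,-.2357,0])@F
m=(abs(L[:,0])<.012)&(abs(L[:,1])<.06)&(L[:,2]>.09)&(L[:,2]<.195)
Q=L[m]; 
for a,b in((.09,.15),(.15,.183),(.183,.195)):
    q=Q[(Q[:,2]>a)&(Q[:,2]<b)]; print(a,len(q)); 
    if len(q)>20:
        print(" x pct",np.percentile(q[:,0]*1e3,[3,25,50,75,97]).round(1),"y",np.percentile(q[:,1]*1e3,[1,99]).round(1),"slope deg",-np.degrees(np.polyfit(q[:,1],q[:,0],1)[0]).round(2))
# slot edges from the top image: colour profile across slot
f0=dict(np.load("top0.npz"))
X=np.arange(-.012,.0121,.001)
for y in(-.03,0,.03,.045):
    pts=(np.c_[X,np.full(len(X),y),np.full(len(X),.06)]@F.T)+[.5553,-.2357,0]
    uv=proj(f0,pts).astype(np.float32); v=cv2.remap(f0["pixels"],uv[:,0],uv[:,1],cv2.INTER_LINEAR)[:,0,0]
    print(y,v)
print(proj(f0,[[.5553,-.2357,.06],[.5553+.00956,-.2357+.0029,.06]]))
E
```

```text
0.09 84
 x pct [-4.3 -2.8 -1.1  0.6  1.5] y [-21.5  51.4] slope deg 3.05
0.15 64
 x pct [-4.2 -2.7 -0.8  0.6  1.6] y [ 0.6 50.7] slope deg 2.92
0.183 114
 x pct [-4.2 -3.  -1.6 -0.2  1.4] y [21.1 50.1] slope deg 0.55
-0.03 [216 217 219 219 218 216 204 173 137 114 135 166 187 192 193 191 188 185
 199 209 212 211 209 209 210]
0 [218 220 221 221 220 219 200 168 113  69  56  53  54  52  52  56  87 134
 184 209 215 213 212 212 213]
0.03 [218 219 221 220 221 221 201 168 112  78  62  55  54  55  53  56 100 157
 199 212 217 216 215 214 215]
0.045 [218 219 220 220 220 222 199 164 103  68  52  50  50  50  51  56  82 129
 188 207 215 215 215 216 216]
[[520.19617881 263.94101985]
 [517.80077717 257.83561279]]
```

```bash
python3 -m crank '0 0 0.0012 0.002 0 0 0; 0 0 0 0.003 0 0 0; 0 0 0 0.003 0 0 0; 0 0 0 0.003 0 0 0; 0 0 0 0.003 0 0 0; 0 0 0 0.003 0 0 0; 0 0 0 0.003 0 0 0; 0 0 0 0 0 0 0' 60; python3 c3.py .2
```

```text
clock: 9.07
position: [0.5559, -0.2383, 0.195]
tool_rot: [-3.14, 0.0, 1.868]
force: [0.7, -0.1, -2.3]
grip_width: 0.0053
finger_force: 69.1
shift in tool axes now [ 0.5 -1.1 -5. ] in goal axes [ 0.5 -1.1 -5. ] turn deg [-0.12  0.    0.01] |d| 0.005
[ 0.67 -0.15 -2.34] [-0.026  0.03   0.012]
```

```bash
python3 -m crank '0 0 0 0.002 0 0 0; 0 0 0 0.002 0 0 0; 0 0 0 0.002 0 0 0; 0 0 0 0.002 0 0 0; 0 0 0 0.002 0 0 0; 0 0 0 0.002 0 0 0; 0 0 0 0 0 0 0; 0 0 0 0 0 0 0' 60; python3 c3.py .2
```

```text
clock: 9.73
position: [0.5561, -0.2384, 0.1836]
tool_rot: [-3.14, 0.0, 1.868]
force: [0.4, 0.5, -3.1]
grip_width: 0.0049
finger_force: 69.1
shift in tool axes now [  0.6  -1.3 -16.4] in goal axes [  0.6  -1.3 -16.4] turn deg [-0.09  0.02  0.01] |d| 0.016
[ 0.41  0.46 -3.08] [ 0.027 -0.044 -0.037]
```

```bash
python3 -m crank '0 0 0 0.001 0 0 0; 0 0 0 0.001 0 0 0; 0 0 0 0.001 0 0 0; 0 0 0 0.001 0 0 0; 0 0 0 0.001 0 0 0; 0 0 0 0.001 0 0 0; 0 0 0 0.001 0 0 0; 0 0 0 0 0 0 0' 60; python3 c3.py .2
```

```text
clock: 10.4
position: [0.556, -0.2384, 0.1764]
tool_rot: [-3.14, 0.0, 1.868]
force: [-0.4, 0.4, -3.1]
grip_width: 0.0051
finger_force: 69.1
shift in tool axes now [  0.6  -1.3 -23.6] in goal axes [  0.6  -1.2 -23.6] turn deg [-0.09  0.02  0.01] |d| 0.024
[-0.42  0.43 -3.07] [-0.01   0.028 -0.026]
```

```bash
python3 -m crank '0 0 0 0.0005 0 0 0; 0 0 0 0.0005 0 0 0; 0 0 0 0.0005 0 0 0; 0 0 0 0.0005 0 0 0; 0 0 0 0.0005 0 0 0; 0 0 0 0.0005 0 0 0; 0 0 0 0 0 0 0; 0 0 0 0 0 0 0' 60; python3 c3.py .2
```

```text
clock: 11.07
position: [0.5561, -0.2385, 0.1736]
tool_rot: [-3.14, 0.0, 1.868]
force: [0.6, 0.9, -3.2]
grip_width: 0.0051
finger_force: 69.1
shift in tool axes now [  0.7  -1.3 -26.4] in goal axes [  0.7  -1.2 -26.4] turn deg [-0.08  0.02  0.  ] |d| 0.026
[ 0.64  0.88 -3.2 ] [-0.002 -0.01   0.005]
```

Still free. Continuing gently, about 3 mm per call.

```bash
python3 -m crank '0 0 0 0.0005 0 0 0; 0 0 0 0.0005 0 0 0; 0 0 0 0.0005 0 0 0; 0 0 0 0.0005 0 0 0; 0 0 0 0.0005 0 0 0; 0 0 0 0.0005 0 0 0; 0 0 0 0 0 0 0; 0 0 0 0 0 0 0' 60
```

```text
clock: 11.73
position: [0.5561, -0.2385, 0.1706]
tool_rot: [-3.14, 0.001, 1.868]
force: [-0.1, 0.1, -2.6]
grip_width: 0.0048
finger_force: 69.1
```

```bash
python3 -m crank '0 0 0 0.0005 0 0 0; 0 0 0 0.0005 0 0 0; 0 0 0 0.0005 0 0 0; 0 0 0 0.0005 0 0 0; 0 0 0 0.0005 0 0 0; 0 0 0 0.0005 0 0 0; 0 0 0 0 0 0 0; 0 0 0 0 0 0 0' 60
```

```text
clock: 12.4
position: [0.5563, -0.2385, 0.1679]
tool_rot: [-3.141, 0.001, 1.868]
force: [-0.7, 1.2, 4.0]
grip_width: 0.0051
finger_force: 70.2
```

Contact: Fz went from about -2.8 to +4. One small confirming step.

```bash
python3 -m crank '0 0 0 0.0005 0 0 0; 0 0 0 0.0005 0 0 0; 0 0 0 0 0 0 0; 0 0 0 0 0 0 0; 0 0 0 0 0 0 0; 0 0 0 0 0 0 0; 0 0 0 0 0 0 0; 0 0 0 0 0 0 0' 60; python3 c3.py .2
```

```text
clock: 13.07
position: [0.5564, -0.2385, 0.1671]
tool_rot: [-3.141, 0.001, 1.868]
force: [-1.6, 1.5, 8.2]
grip_width: 0.0049
finger_force: 70.9
shift in tool axes now [  0.8  -1.5 -32.9] in goal axes [  0.8  -1.5 -32.9] turn deg [-0.04  0.05  0.01] |d| 0.033
[-1.6   1.51  8.16] [ 0.248  0.465 -0.012]
```

Stiffness is about 5 N/mm, which matches the rubber buffer, and the side force is small, so the cover stands on the stop. Easing the preload, then releasing.

```bash
python3 -m crank '0 0 0 -0.001 0 0 0; 0 0 0 0 0 0 0; 0 0 0 0 0 0 0; 0 0 0 0 0 0 0; 0.012 0 0 0 0 0 0; 0.02 0 0 0 0 0 0; 0.03 0 0 0 0 0 0; 0.04 0 0 0 0 0 0' 30
python3 -m crank '0.06 0 0 0 0 0 0; 0.06 0 0 0 0 0 0; 0.06 0 0 0 0 0 0; 0.06 0 0 0 0 0 0; 0.06 0 0 0 0 0 0; 0.06 0 0 0 0 0 0; 0.06 0 0 0 0 0 0; 0.06 0 0 0 0 0 0'
python3 look.py 3; python3 fit.py 3
```

```text
clock: 13.73
position: [0.556, -0.2385, 0.1675]
tool_rot: [-3.14, 0.0, 1.868]
force: [-1.1, 1.1, 0.5]
grip_width: 0.0395
finger_force: 0.0
clock: 14.4
position: [0.5561, -0.2385, 0.1677]
tool_rot: [-3.14, 0.0, 1.868]
force: [-0.5, -0.4, -0.5]
grip_width: 0.06
finger_force: 0.0
scene rack [ 587.07 -230.44   17.58] slot [ 0.5527 -0.2413] 1026.116146283566 3182
cover yaw 17.128348877758086 lean 0.06422225999279638 1576
y edges [-0.04777075  0.05194268] mid 0.002085966596557149 zbot 0.06220598838718389
cover rel slot: x 1.0 y 2.1 mm (at bottom) yaw diff -0.4500995473112397 tcp rel slot [  4.1   1.7 167.7]
top rack [ 589.75 -225.2    16.98] slot [ 0.5553 -0.2357] 257.3864910824461 5999
```

View pics/look3.png

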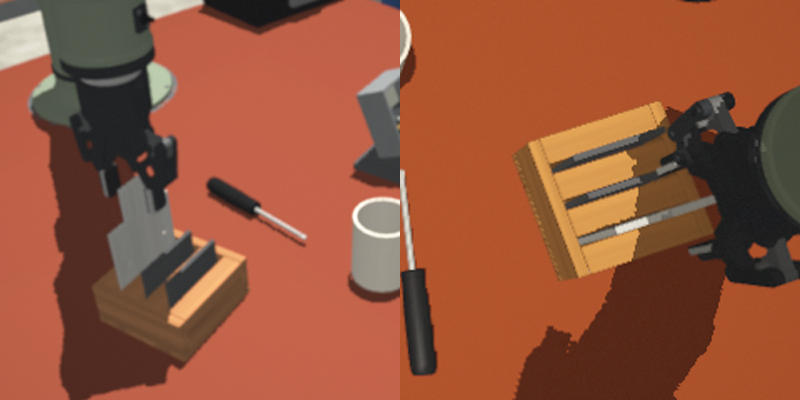

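The cover stands upright in the slot (scene crop 140,245) with the fingers open on either side of it. Retreating straight up.

```bash
python3 -m crank '0.06 0 0 -0.005 0 0 0; 0.06 0 0 -0.012 0 0 0; 0.06 0 0 -0.015 0 0 0; 0.06 0 0 -0.02 0 0 0; 0.06 0 0 -0.025 0 0 0; 0.06 0 0 -0.025 0 0 0; 0.06 0 0 -0.02 0 0 0; 0.06 0 0 -0.01 0 0 0'
python3 -m crank '0.06 0 0 0 0 0 0; 0.06 0 0 0 0 0 0; 0.06 0 0 0 0 0 0; 0.06 0 0 0 0 0 0; 0.06 0 0 0 0 0 0; 0.06 0 0 0 0 0 0; 0.06 0 0 0 0 0 0; 0.06 0 0 0 0 0 0'
python3 look.py 4
```

```text
clock: 15.17
position: [0.5568, -0.2388, 0.3034]
tool_rot: [3.14, 0.003, 1.867]
force: [0.7, 0.0, 0.4]
grip_width: 0.0604
finger_force: 0.0
clock: 15.83
position: [0.5562, -0.2383, 0.2994]
tool_rot: [-3.14, 0.0, 1.868]
force: [-0.4, -0.7, 0.3]
grip_width: 0.0598
finger_force: 0.0
```

View pics/look4.png

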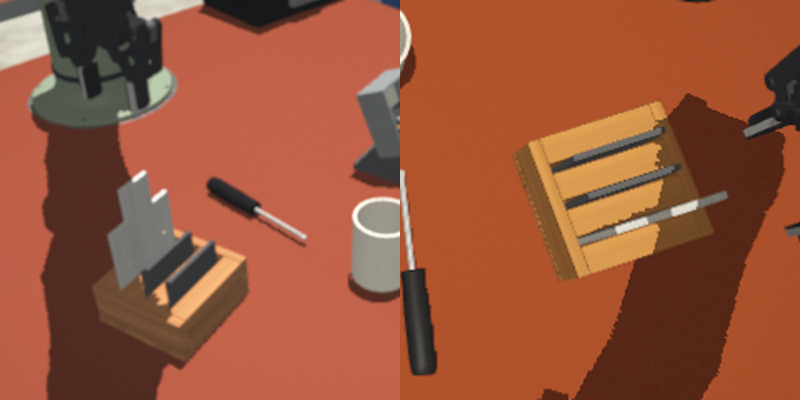

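The cover stands upright with its tab on top at (135,180) in the scene crop. The two plates, mug and driver haven't moved, and the gripper is clear. Handing in.

```bash
python3 -c "
from workcell import bot
print(bot.job_done())"
```

```text
the job is handed in; nothing more can be done
None
```

I took the cover off the box and lowered it into the empty slot until I felt the stop's rubber buffer. I then let go, leaving it upright with the tab on top, and handed the job in at about 16 s; no result came back. In the last pictures the two plates, mug and screwdriver had not moved.

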